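# Make up two shoe-care kits on the packing bench

### The job

Make up the two shoe-care kits: put the shoehorn and the large tin into the long tray, and the rectangular brush, the small tin and the dauber into the square tray. Set every piece down (do not drop it) the way up it stands now, so that it rests flat on the bottom of its tray and not on a wall or on another piece. Leave the cream jar where it is.

Things in the scene. Friction and masses are not known exactly. Their poses are not given: they have to be found in the camera images.
- long_tray: Long shallow tray, dark red-brown with an olive floor, fixed to the bench: outside 290 x 150 x 22 mm, walls 4 mm, floor 5 mm thick, inside 282 x 142 mm, walls standing 17 mm above the floor. Origin: centre of its underside, on the bench. x runs along its long side, y along its short side, z up.
- square_tray: Square shallow tray of the same make, fixed to the bench: outside 200 x 200 x 22 mm, walls 4 mm, floor 5 mm thick, inside 192 x 192 mm, walls standing 17 mm above the floor. Origin: centre of its underside, on the bench. x and y run along its sides, z up.
- shoehorn_c (a point): Shoehorn lying flat, about 178 mm long, 90 g: a straight wooden handle 22 mm wide and 20 mm high, and a flat steel blade 36 mm wide and 4 mm thick. The point is on the handle, 10 mm above the surface under it; x points along it towards the blade, z up. The handle reaches from x = -80 to +25 mm, the blade from +20 to +98 mm. It balances near the point; grip the handle there across y.
- large_tin_c (a point): Large round flat polish tin, bright metal, 64 mm diameter, 28 mm high, 120 g. Point: its centre, half-way up. z up; its yaw means nothing.
- small_tin_c (a point): Small round flat polish tin of the same metal, 44 mm diameter, 26 mm high, 60 g. Point: its centre, half-way up. z up; its yaw means nothing.
- brush_c (a point): Rectangular shoe brush lying bristles down, 43 mm high, 120 g: wooden back 120 mm long (x) and 45 mm wide (y), its lower face 23 mm and its top 43 mm above the surface; black bristle block 110 x 38 mm below. Point: its centre, half-way up (21.5 mm); z up. Grip the back across y.
- dauber_c (a point): Dauber: a small round brush standing on its bristles, 60 mm high, 60 g. Black bristles and wooden collar 42 mm diameter up to 30 mm, then a round upright wooden handle 26 mm diameter from 30 to 60 mm. Point: on its axis, half-way up (30 mm). z up; its yaw means nothing.
- cream_jar_c (a point): Amber glass cream jar with a black cap, 60 mm diameter, 52 mm high, standing among the pieces; not part of either kit, to be left alone. (Two black shoes, 95 mm high, lie across the far side of the bench, beyond x = 0.75 m.) Point: its centre, half-way up. z up; its yaw means nothing.

How it is judged:
By the outcome, as a careful person would: the job done as asked, in the order asked, and still so for the second after the job is handed in, with the robot touching nothing.
It also fails if it takes over 131 s, if anything falls off the work surface, if the arm or the gripper's body presses on something with over 40 N, if the wrist force passes 120 N, or if a joint passes its speed limit or range.

### The arm

A 6-joint arm with a two-finger parallel gripper is mounted at the origin on the work surface. World frame = base frame: x ahead of the robot, y to its left, z up, the work surface at z = 0. Lengths are in mm, angles in rad, forces in N, time in s.
With the tool pointing down it reaches from about 325 to 875 mm from the base axis. Payload 4.4 kg.
Tool frame: the origin (TCP) lies midway between the tips of the shut fingers; the grasp point (between the pads) lies 19 mm behind it; z points along the fingers, y is the line along which they close (so a half turn about z gives the same grasp; the last joint's range is limited). The gripper opens to 85 mm and grips with 20 to 120 N. Pads are 22 mm wide; open, the fingers measure 114 mm over their backs; the gripper's body (76 mm by 85 mm) begins 54 mm behind the grasp point. The pads swing forward as they close: fully open they stand 13 mm farther back than shut.
Start: joints at [1.141, 0.207, 1.542, -0, 1.393, -0.15], TCP at [158.804, 552.638, 231.282] pointing down, gripper open.
Joint ranges: [-2.73, 2.73], [-0.86, 2.22], [0.23, 2.46], [-1.11, 4.25], [0.08, 2.63], [-2.82, 2.82]. Speed limits (rad/s): [2.79, 2.79, 3.14, 3.14, 3.14, 3.14].

### API

Orientations are given as a rotation vector (axis times angle).
In Python, from workcell import * gives the robot as it stands.
- The arm moves only by the shell command python3 -m handwheel 'ROWS' [OPENING]. ROWS is JSON, a list of rows, each a list of 2 entries, a list of its own where there are three numbers: the shift along the tool's x, y, z in mm, then the turn about the tool's z in degrees. A call has 1 to 12 rows; each row is the pose to reach, as a shift and turn from the pose commanded when the call began, along the tool's axes at that moment; what a row does not reach only later rows make up. A row lasts 1/12 s, in which the tool goes at most 41.7 mm and 7.16 degrees, less where a joint would pass 70% of its speed; a pose out of reach is approached as far as the arm can. A call with a gripper value outside its range is refused whole. OPENING is the closure, from 0 (fully open) to 1 (shut), set as the call begins (- or left out, the last holds). The fingers move at their own pace and stop on an object; the grip force is fixed at half the most. Time passes only in rows, so rows that repeat a pose let the fingers close. It gives the time, the measured TCP pose, the force, the opening and the grip force at its end, in the units of the state.
- sense(): the state, without advancing time (a new reading comes with each control period).
- grab_frame(name): name is "scene" or "top" or "wrist"; returns a dict with "frame" (400x640x3 uint8, blue, green, red), "K" (3x3 intrinsics, pixels), "origin" and "attitude" of the camera in the world. Camera axes: x right, y down, z forward; pixel columns grow to the right and rows downward; lengths in mm; the calibration is good to about 2 mm. A picture is of the moment at which its call begins. There is no depth.
- hand_in(): hands the job in; it is judged then, once.
The state is a dict: "t": time; "q": joint angles; "joint_vel": joint speeds; "joint_efforts": joint torques, N m; "ee_pos": TCP position; "ee_rot": TCP orientation; "ft_force": force on the tool from outside, world axes, zero at the start; "wrist_torque": the same for the moment, N m; "width": finger opening in mm; "finger_force": force on a finger pad.
Only numpy, scipy, OpenCV 4.12 (cv2) and the standard library are available. Lean on these libraries where they do the work, as an engineer would, in place of code of your own. Each camera call takes 0.05 s, during which the arm holds its last target. There are 200 camera calls.

## Working session

There is one attempt and no reset: what is moved stays moved. The work goes in short steps, Python scripts to look and compute and a shell command to move; the robot and the scene stay as the last step left them, time stands still between calls to the robot, and variables do not carry over. Pictures are saved under pics/ and viewed, at most 17 in all, crops included, and the job is handed in when it is done.

```bash
mkdir -p pics; ls; python3 - <<'E'
from workcell import *
import cv2,numpy as np
s=sense();print({k:np.round(v,3).tolist() for k,v in s.items()})
for n in("top","scene"):
    g=grab_frame(n);cv2.imwrite(f"pics/{n}0.png",g["frame"]);print(n,np.round(g["K"],1).tolist(),np.round(g["origin"],1),np.round(g["attitude"],4).tolist())
    np.savez(f"{n}0.npz",**g)
E
```

```text
pics
{'t': 0.0, 'q': [1.141, 0.207, 1.543, -0.0, 1.393, -0.151], 'joint_vel': [-0.001, 0.002, 0.001, -0.001, 0.003, -0.0], 'joint_efforts': [-0.0, -38.305, -29.159, -0.0, 0.011, -0.0], 'ee_pos': [158.489, 551.954, 230.124], 'ee_rot': [-0.438, -3.11, 0.003], 'ft_force': [-0.153, -0.318, 0.758], 'wrist_torque': [0.032, -0.006, -0.009], 'finger_force': 0.0, 'width': 85.605}
top [[388.3, 0.0, 317.5], [0.0, 388.3, 199.2], [0.0, 0.0, 1.0]] [477.2  16.7 832.8] [-2.2003, 2.2088, -0.1244]
scene [[497.7, 0.0, 313.2], [0.0, 497.7, 208.0], [0.0, 0.0, 1.0]] [ 833.9 -471.1  922.4] [-2.5151, -0.687, 0.2103]
```

View pics/top0.png

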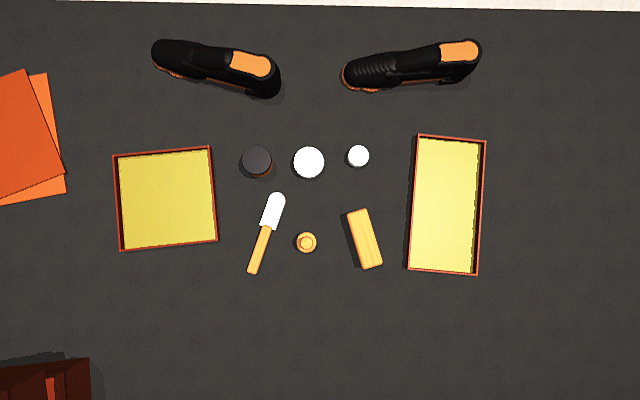

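View pics/scene0.png

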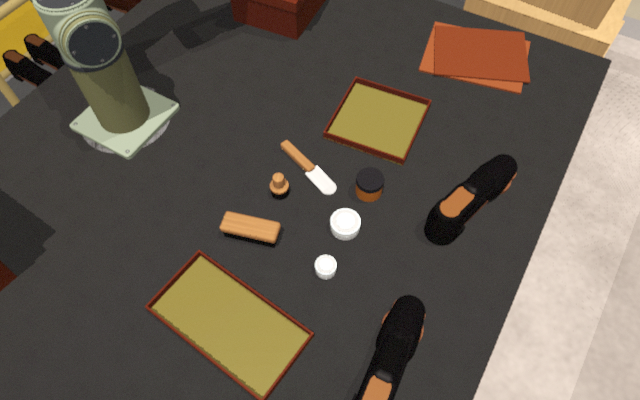

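The top view shows the square tray at (165,198), long tray (447,205), jar (257,160), large tin (309,162), small tin (358,156), shoehorn (265,233) with blade up-right, dauber (307,242) and brush (365,238). The scene view agrees.

```bash
cat > h.py <<'E'
from workcell import *
import cv2,numpy as np
from scipy.spatial.transform import Rotation as R
def cast(g,uv,z):
    d=R.from_rotvec(g["attitude"]).apply(np.linalg.inv(g["K"])@[uv[0],uv[1],1]);o=np.array(g["origin"])
    return o+d*(z-o[2])/d[2]
def blob(mask,box):
    u0,v0,u1,v1=box;m=np.zeros_like(mask);m[v0:v1,u0:u1]=mask[v0:v1,u0:u1]
    return max(cv2.findContours(m,cv2.RETR_EXTERNAL,cv2.CHAIN_APPROX_NONE)[0],key=cv2.contourArea)
def rect(g,c,z):
    "centre, long, short, yaw(deg) of the long side, of a contour cast on a plane"
    p=np.array([cast(g,q,z)[:2] for q in c[:,0]],np.float32)
    b=cv2.boxPoints(cv2.minAreaRect(p));e=[b[1]-b[0],b[2]-b[1]];e.sort(key=np.linalg.norm)
    return b.mean(0).round(1),np.linalg.norm(e[1]).round(1),np.linalg.norm(e[0]).round(1),(np.degrees(np.arctan2(e[1][1],e[1][0]))%180).round(1)
def to(x,y,z,yaw=None):
    "shift in tool axes, turn to bring tool y (closing line) to world yaw deg, nearest half turn; signed turn alternatives"
    s=sense();r=R.from_rotvec(s["ee_rot"]);d=r.inv().apply(np.array([x,y,z])-s["ee_pos"])
    ty=r.apply([0,1,0]);cur=np.degrees(np.arctan2(ty[1],ty[0]));t=None
    if yaw is not None: t=-((yaw-cur+90)%180-90)
    print("t",round(s["t"],2),"pos",s["ee_pos"].round(1),"toolY yaw",round(cur,1),"q6",round(s["q"][5],2),"w",round(s["width"],1),"-> shift",d.round(1),"turn",t)
E
python3 - <<'E'
from h import *
g=dict(np.load("top0.npz"));f=g["frame"];hsv=cv2.cvtColor(f,cv2.COLOR_BGR2HSV);h,s,v=cv2.split(hsv)
col=((s>90)&(v>70)).astype(np.uint8)*255; br=(v>150).astype(np.uint8)*255; white=((s<60)&(v>150)).astype(np.uint8)*255
both=cv2.bitwise_or(col,br)
for n,m,b,z in[("sq",both,(105,138,225,258),11),("long",both,(400,125,495,282),11),("large",br,(285,135,335,185),14),("small",br,(342,138,376,175),13),
  ("handle",col,(240,215,290,280),10),("blade",white,(250,180,295,235),3),("horn",both,(240,180,290,280),8),("brush",both,(340,200,390,275),21.5),("dauber",both,(290,225,325,262),38)]:
    c=blob(m,b);print(n,*rect(g,c,z),cast(g,cv2.minEnclosingCircle(c)[0],z).round(1)[:2])
print("jar",cast(g,(257,161),26).round(1))
to(400,100,150,90)
E
```

```text
sq [540.9 302.9] 204.7 203.8 6.0 [539.2 303.7]
long [ 526.3 -296.3] 296.2 153.4 174.2 [ 524.9 -297.2]
large [616.3   1.5] 66.6 61.8 179.9 [616.3   2.1]
small [ 630.7 -104.7] 43.5 43.1 179.4 [ 630.3 -104.9]
handle [431.3 105.6] 104.9 23.1 161.0 [430.7 104.7]
blade [514.3  77.5] 79.8 36.8 160.7 [512.5  77.2]
horn [466.6  93.8] 180.0 36.6 160.7 [465.7  93.4]
brush [ 453.1 -114. ] 123.5 47.0 16.3 [ 452.6 -113.8]
dauber [446.8   7.7] 40.3 40.1 44.8 [446.9   7.7]
jar [615.1 109.2  26. ]
t 0.1 pos [158.5 552.  230.2] toolY yaw 74.0 q6 -0.15 w 85.4 -> shift [-356.9 -367.6   80.9] turn -16.030029415284446
```

```bash
python3 -c "
from h import *
to(458,96.5,120,71)"
```

```text
t 0.1 pos [158.5 552.  230.2] toolY yaw 74.0 q6 -0.15 w 85.4 -> shift [-413.7 -354.9  110.8] turn 2.969970584715554
```

```bash
python3 -m handwheel '[[[-404,-345,111],3],[[-404,-345,111],3],[[-404,-345,111],3],[[-404,-345,111],3],[[-404,-345,111],3],[[-404,-345,111],3],[[-404,-345,111],3],[[-404,-345,111],3],[[-404,-345,111],3],[[-404,-345,111],3],[[-404,-345,111],3],[[-404,-345,111],3]]' 0.35; python3 -m handwheel '[[[0,0,0],0],[[0,0,0],0],[[0,0,0],0]]'; python3 - <<'E'
from h import *
to(458,96.5,120,71)
g=grab_frame("wrist");cv2.imwrite("pics/w1.png",g["frame"])
E
```

```text
t: 1.1
ee_pos: [429.1, 142.5, 128.5]
ee_rot: [-0.52, -3.098, -0.0]
ft_force: [1.0, 0.6, 1.1]
width: 55.4
finger_force: 0.0
t: 1.35
ee_pos: [428.2, 144.4, 128.6]
ee_rot: [-0.521, -3.097, -0.0]
ft_force: [-0.3, -0.1, -0.1]
width: 55.5
finger_force: 0.0
t 1.35 pos [428.2 144.4 128.6] toolY yaw 70.9 q6 -1.1 w 55.5 -> shift [-43.9 -35.5   8.6] turn -0.09412701281542013
```

View pics/w1.png

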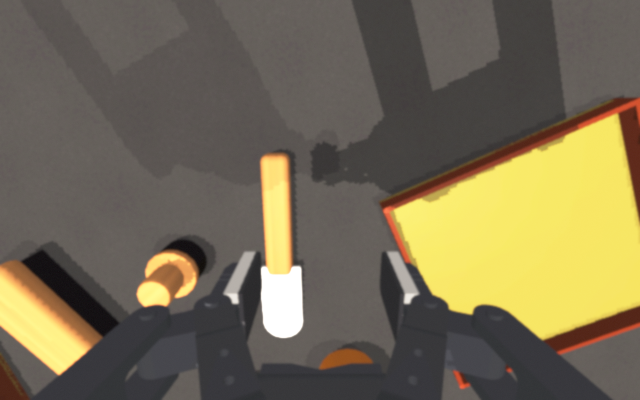

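The wrist view shows the horn parallel to the fingers, handle (277,160)-(280,270), with the blade pointing down the picture, and nothing in the way.

```bash
python3 -m handwheel '[[[-44,-35.5,9],0],[[-44,-35.5,9],0],[[-44,-35.5,45],0],[[-44,-35.5,80],0],[[-44,-35.5,100],0],[[-44,-35.5,113],0],[[-44,-35.5,120],0],[[-44,-35.5,124],0],[[-44,-35.5,124],0],[[-44,-35.5,124],0],[[-44,-35.5,124],0]]'; python3 -c "
from h import *
to(458,96.5,4,71)"
```

```text
t: 2.32
ee_pos: [459.9, 96.9, 6.2]
ee_rot: [0.518, 3.096, 0.001]
ft_force: [0.2, 0.5, -0.1]
width: 55.7
finger_force: 0.0
t 2.32 pos [459.9  96.9   6.2] toolY yaw 71.0 q6 -1.22 w 55.7 -> shift [ 1.7 -1.   2.2] turn 0.014116360785990878
```

```bash
python3 -m handwheel '[[[1.5,-0.5,2],0],[[1.5,-0.5,2],0],[[1.5,-0.5,2],0],[[1.5,-0.5,2],0],[[1.5,-0.5,2],0],[[1.5,-0.5,2],0],[[1.5,-0.5,2],0],[[1.5,-0.5,2],0]]' 1;  python3 -m handwheel '[[[0,0,0],0],[[0,0,0],0],[[0,0,-5],0],[[0,0,-25],0],[[0,0,-60],0],[[0,0,-90],0],[[0,0,-90],0],[[0,0,-90],0]]'; python3 - <<'E'
from h import *
a=np.radians(-5.8);c=np.array([526.3,-296.3])
p=c-50*np.array([np.cos(a),np.sin(a)]);t=c+97*np.array([np.cos(a),np.sin(a)]);print("horn",p,"tin",t)
to(*p,100,84.2)
g=grab_frame("scene");cv2.imwrite("pics/s1.png",g["frame"][60:320,200:480])
E
```

```text
t: 2.98
ee_pos: [457.7, 96.4, 3.7]
ee_rot: [0.519, 3.097, 0.0]
ft_force: [-0.4, 0.1, 6.4]
width: 20.8
finger_force: 60.3
t: 3.65
ee_pos: [458.9, 96.5, 94.9]
ee_rot: [0.519, 3.094, 0.001]
ft_force: [-0.9, 0.1, -1.4]
width: 20.5
finger_force: 59.6
horn [ 476.55596456 -291.24718514] tin [ 622.80342876 -306.10246083]
t 3.65 pos [458.9  96.5  94.9] toolY yaw 71.0 q6 -1.22 w 20.5 -> shift [-143.2 -360.8   -5. ] turn -13.232173887641437
```

View pics/s1.png

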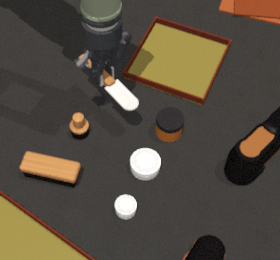

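```bash
python3 -m handwheel '[[[-7,-18,-5],0],[[-20,-50,-5],-1],[[-35,-88,-5],-3],[[-50,-126,-5],-5],[[-65,-164,-5],-7],[[-80,-202,-5],-9],[[-95,-240,-5],-11],[[-110,-278,-5],-13],[[-124,-312,-5],-13],[[-135,-340,-5],-13],[[-143,-361,-5],-13],[[-143,-361,-5],-13]]'; python3 -m handwheel '[[[0,0,0],0],[[0,0,0],0]]';python3 - <<'E'
from h import *
to(476.6,-291.2,16,84.2)
g=grab_frame("wrist");cv2.imwrite("pics/w2.png",g["frame"])
g=grab_frame("top");f=g["frame"];cv2.imwrite("pics/t2.png",np.vstack([cv2.resize(f[110:300,370:520],None,fx=2,fy=2)]))
E
```

```text
t: 4.7
ee_pos: [473.5, -295.4, 96.0]
ee_rot: [-0.172, -3.135, 0.001]
ft_force: [-0.9, 0.2, -1.1]
width: 20.8
finger_force: 59.5
t: 4.87
ee_pos: [473.2, -289.7, 95.8]
ee_rot: [-0.165, -3.134, -0.005]
ft_force: [-0.7, 0.1, -1.1]
width: 20.2
finger_force: 59.5
t 4.87 pos [ 473.2 -289.7   95.8] toolY yaw 84.0 q6 -2.17 w 20.2 -> shift [-3.9 -1.4 79.8] turn -0.24495892930252694
```

View pics/w2.png

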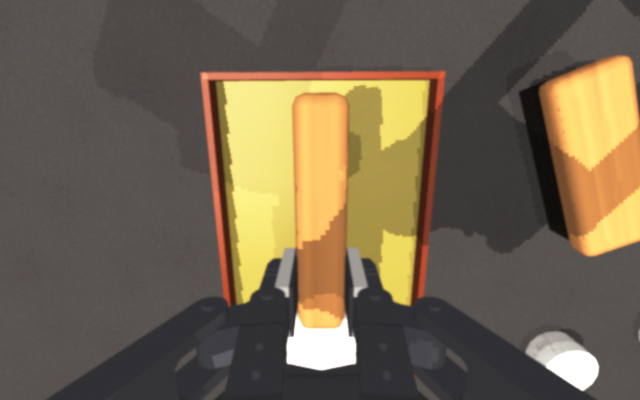

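The wrist view shows the handle square and central over the tray ((320,95)-(320,320), tray walls at columns 210 and 435). Lowering.

```bash
python3 -m handwheel '[[[-2,-1.5,8],0],[[-4,-1.5,25],0],[[-4,-1.5,45],0],[[-4,-1.5,62],0],[[-4,-1.5,74],0],[[-4,-1.5,80],0],[[-4,-1.5,83],0],[[-4,-1.5,83],0],[[-4,-1.5,83],0]]'; python3 -c "
from h import *
to(476.6,-291.2,9,84.2)"
```

```text
t: 5.72
ee_pos: [479.1, -293.7, 15.7]
ee_rot: [0.165, 3.136, -0.001]
ft_force: [0.5, -0.3, -1.1]
width: 20.6
finger_force: 59.5
t 5.72 pos [ 479.1 -293.7   15.7] toolY yaw 84.0 q6 -2.17 w 20.6 -> shift [2.8 2.2 6.7] turn -0.21842225787948166
```

```bash
python3 -m handwheel '[[[0,0,0],0],[[0,0,2],0],[[0,0,4],0],[[0,0,5],0],[[0,0,5],0],[[0,0,5],0]]'; python3 -m handwheel '[[[0,0,1],0],[[0,0,1],0],[[0,0,1],0]]';  python3 -c "
from h import *
to(476.6,-291.2,9,84.2)"
```

```text
t: 6.22
ee_pos: [478.4, -293.3, 10.0]
ee_rot: [-0.165, -3.137, -0.0]
ft_force: [0.8, -0.1, -1.3]
width: 20.2
finger_force: 59.5
t: 6.47
ee_pos: [478.4, -293.3, 9.0]
ee_rot: [-0.165, -3.137, -0.0]
ft_force: [0.7, 0.1, -0.7]
width: 20.3
finger_force: 59.5
t 6.47 pos [ 478.4 -293.3    9. ] toolY yaw 84.0 q6 -2.17 w 20.3 -> shift [ 2.1  1.9 -0. ] turn -0.2333568465302278
```

```bash
python3 -m handwheel '[[[0,0,0.5],0],[[0,0,0.5],0],[[0,0,1],0],[[0,0,1],0]]'; 
```

```text
t: 6.8
ee_pos: [478.6, -293.4, 8.7]
ee_rot: [-0.165, -3.137, 0.0]
ft_force: [-2.0, 1.7, 5.6]
width: 20.7
finger_force: 60.3
```

Contact (+6 N). Release and lift, then go to the large tin.

```bash
python3 -m handwheel '[[[0,0,0],0],[[0,0,0],0],[[0,0,0],0],[[0,0,0],0]]' 0.5; python3 -m handwheel '[[[0,0,-10],0],[[0,0,-35],0],[[0,0,-75],0],[[0,0,-100],0],[[0,0,-100],0],[[0,0,-100],0]]'; python3 - <<'E'
from h import *
g=grab_frame("wrist");cv2.imwrite("pics/w3.png",g["frame"])
for y in (84.2,):to(616.3,1.7,110,y)
E
```

```text
t: 7.13
ee_pos: [478.5, -293.3, 7.9]
ee_rot: [-0.165, -3.137, -0.0]
ft_force: [0.6, 0.2, -0.6]
width: 42.6
finger_force: 0.0
t: 7.63
ee_pos: [480.1, -294.7, 111.1]
ee_rot: [0.165, 3.132, -0.006]
ft_force: [0.0, 0.9, -0.1]
width: 42.5
finger_force: 0.0
t 7.68 pos [ 478.7 -293.5  109. ] toolY yaw 84.0 q6 -2.17 w 42.6 -> shift [-105.8  308.    -1.2] turn -0.22753274402073487
```

View pics/w3.png

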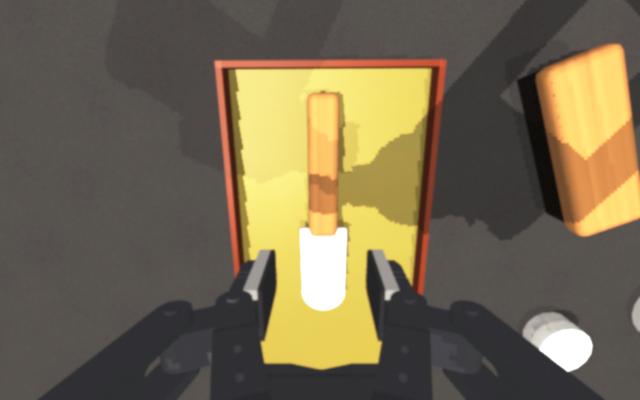

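The horn lies central in the tray, handle (322,95)-(322,235), clear of the walls.

```bash
python3 -m handwheel '[[[-11,30,-1],0],[[-24,69,-1],0],[[-37,108,-1],0],[[-50,147,-1],0],[[-63,186,-1],0],[[-77,225,-1],0],[[-90,264,-1],0],[[-100,292,-1],0],[[-106,308,-1],0],[[-106,308,-1],0],[[-106,308,-1],0],[[-106,308,-1],0]]' 0; python3 - <<'E'
from h import *
g=grab_frame("wrist");cv2.imwrite("pics/w4.png",g["frame"]);np.savez("w4.npz",**g)
to(616.3,1.7,4,84.2)
E
```

```text
t: 8.68
ee_pos: [614.7, 1.4, 107.3]
ee_rot: [-0.165, -3.134, 0.0]
ft_force: [-0.1, -0.6, 0.7]
width: 85.4
finger_force: 0.0
t 8.73 pos [614.9   0.9 107.7] toolY yaw 83.9 q6 -1.6 w 85.8 -> shift [ -1.6   1.  103.7] turn -0.2926039169064012
```

View pics/w4.png

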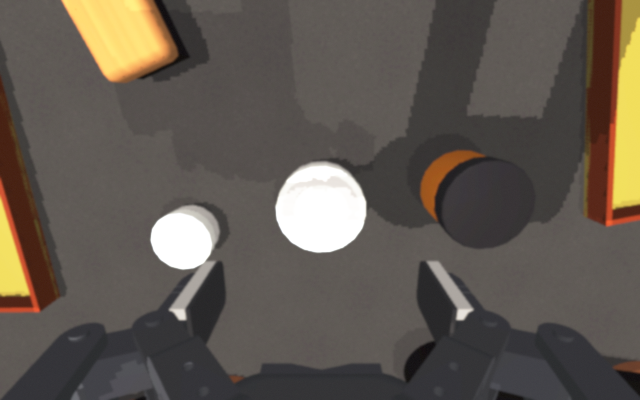

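The large tin (320,207) is midway between the open fingers; jar and small tin are clear of them. Descend.

```bash
python3 -m handwheel '[[[-1.5,1,10],0],[[-1.5,1,40],0],[[-1.5,1,70],0],[[-1.5,1,88],0],[[-1.5,1,97],0],[[-1.5,1,101],0],[[-1.5,1,102],0],[[-1.5,1,102],0],[[-1.5,1,102],0]]'; python3 -m handwheel '[[[0,0,0],0],[[0,0,0],0],[[0,0,0],0],[[0,0,0],0],[[0,0,0],0],[[0,0,0],0]]' 1;python3 -c "
from h import *
to(616.3,1.7,4,84.2)"
```

```text
t: 9.48
ee_pos: [619.4, 2.3, 8.7]
ee_rot: [0.166, 3.134, -0.0]
ft_force: [0.1, -0.0, -1.0]
width: 85.3
finger_force: 0.0
t: 9.98
ee_pos: [619.6, 2.4, 9.2]
ee_rot: [0.165, 3.133, -0.001]
ft_force: [-0.7, 0.5, 6.4]
width: 61.6
finger_force: 66.2
t 9.98 pos [619.6   2.4   9.2] toolY yaw 84.0 q6 -1.6 w 61.6 -> shift [ 3.3 -1.   5.1] turn -0.22164224421395318
```

```bash
python3 -m handwheel '[[[0,0,-2],0],[[0,0,-8],0],[[0,0,-25],0],[[0,0,-55],0],[[0,0,-80],0],[[0,0,-90],0],[[0,0,-90],0],[[0,0,-90],0]]';python3 -c "
from h import *
to(622.8,-306.1,100,84.2)"
```

```text
t: 10.65
ee_pos: [617.6, 2.8, 96.9]
ee_rot: [0.165, 3.137, 0.0]
ft_force: [-0.0, 0.2, -1.9]
width: 61.6
finger_force: 65.6
t 10.65 pos [617.6   2.8  96.9] toolY yaw 84.0 q6 -1.6 w 61.6 -> shift [ -37.6 -306.6   -3.1] turn -0.22551804881791782
```

```bash
python3 -m handwheel '[[[-2,-18,-3],0],[[-6,-48,-3],0],[[-10,-82,-3],0],[[-14,-117,-3],0],[[-18,-152,-3],0],[[-22,-187,-3],0],[[-27,-222,-3],0],[[-31,-254,-3],0],[[-34,-280,-3],0],[[-37,-298,-3],0],[[-38,-307,-3],0],[[-38,-307,-3],0]]';  python3 -m handwheel '[[[0,0,0],0],[[0,0,0],0]]';python3 - <<'E'
from h import *
to(622.8,-306.1,14,84.2)
g=grab_frame("wrist");cv2.imwrite("pics/w5.png",g["frame"])
E
```

```text
t: 11.65
ee_pos: [621.7, -308.0, 97.2]
ee_rot: [-0.169, -3.134, -0.002]
ft_force: [-0.3, 0.4, -2.4]
width: 61.7
finger_force: 65.7
t: 11.82
ee_pos: [622.8, -304.6, 98.7]
ee_rot: [-0.163, -3.135, -0.003]
ft_force: [-0.2, 0.8, -1.5]
width: 61.6
finger_force: 65.7
t 11.82 pos [ 622.8 -304.6   98.7] toolY yaw 84.0 q6 -2.05 w 61.6 -> shift [-0.3 -1.7 84.7] turn -0.16546954714237927
```

View pics/w5.png

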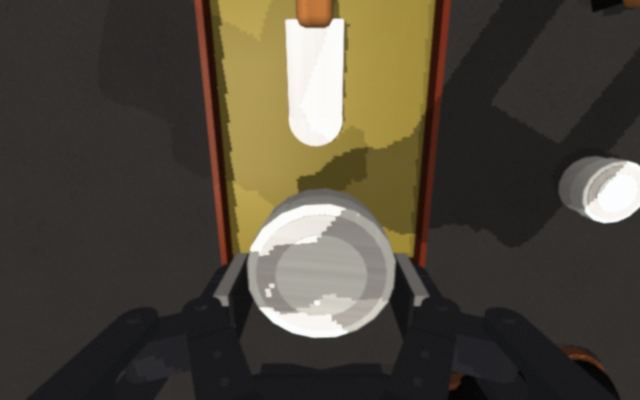

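The tin (322,270) is held level over the far end, well beyond the blade tip (315,145). Lower.

```bash
python3 -m handwheel '[[[0,-1.5,8],0],[[0,-1.5,25],0],[[0,-1.5,48],0],[[0,-1.5,66],0],[[0,-1.5,75],0],[[0,-1.5,78],0],[[0,-1.5,78],0],[[0,-1.5,78],0]]';  python3 -m handwheel '[[[0,0,1],0],[[0,0,2],0],[[0,0,3],0],[[0,0,3],0],[[0,0,3],0]]'; python3 -c "
from h import *
to(622.8,-306.1,14,84.2)"
```

```text
t: 12.53
ee_pos: [624.0, -308.3, 23.0]
ee_rot: [0.164, 3.136, -0.001]
ft_force: [-0.3, -0.6, -0.5]
width: 61.9
finger_force: 65.7
t: 12.95
ee_pos: [623.3, -308.2, 19.3]
ee_rot: [0.165, 3.137, -0.0]
ft_force: [0.6, 0.0, -1.9]
width: 61.9
finger_force: 65.7
t 12.95 pos [ 623.3 -308.2   19.3] toolY yaw 84.0 q6 -2.05 w 61.9 -> shift [0.7 2.1 5.3] turn -0.23682357511292196
```

```bash
python3 -m handwheel '[[[0,0,1],0],[[0,0,2],0],[[0,0,3],0],[[0,0,3],0],[[0,0,3],0]]'; python3 -m handwheel '[[[0,0,1],0],[[0,0,1],0],[[0,0,1],0]]';python3 -m handwheel '[[[0,0,1],0],[[0,0,1],0],[[0,0,1],0]]'
```

```text
t: 13.37
ee_pos: [623.0, -308.0, 15.8]
ee_rot: [-0.165, -3.137, -0.0]
ft_force: [-0.3, -0.1, -1.2]
width: 62.1
finger_force: 65.7
t: 13.62
ee_pos: [623.2, -308.1, 14.9]
ee_rot: [-0.165, -3.137, -0.0]
ft_force: [0.1, -1.1, -0.8]
width: 61.8
finger_force: 65.7
t: 13.87
ee_pos: [623.3, -308.2, 14.2]
ee_rot: [0.165, 3.137, -0.0]
ft_force: [-0.3, 0.4, -0.9]
width: 61.6
finger_force: 65.8
```

```bash
python3 -m handwheel '[[[0,0,1],0],[[0,0,1],0],[[0,0,1],0]]';python3 -m handwheel '[[[0,0,0.6],0],[[0,0,0.6],0],[[0,0,0.6],0]]'
```

```text
t: 14.12
ee_pos: [623.4, -308.2, 14.2]
ee_rot: [0.165, 3.137, -0.0]
ft_force: [-2.8, 1.7, 5.5]
width: 62.3
finger_force: 66.4
t: 14.37
ee_pos: [623.4, -308.2, 14.2]
ee_rot: [0.165, 3.137, -0.0]
ft_force: [-4.5, 1.5, 7.1]
width: 61.4
finger_force: 66.7
```

```bash
python3 -m handwheel '[[[0,0,0],0],[[0,0,0],0],[[0,0,0],0],[[0,0,0],0]]' 0.1; python3 -m handwheel '[[[0,0,-10],0],[[0,0,-35],0],[[0,0,-75],0],[[0,0,-105],0],[[0,0,-105],0],[[0,0,-105],0]]'; python3 - <<'E'
from h import *
g=grab_frame("top");cv2.imwrite("pics/t6.png",cv2.resize(g["frame"][110:300,300:520],None,fx=2,fy=2))
to(453,-114,120,106.3)
E
```

```text
t: 14.7
ee_pos: [623.1, -308.1, 12.0]
ee_rot: [-0.165, -3.137, -0.0]
ft_force: [0.7, -0.0, -0.3]
width: 76.9
finger_force: 0.0
t: 15.2
ee_pos: [625.6, -309.6, 122.1]
ee_rot: [0.165, 3.13, -0.006]
ft_force: [0.3, -0.0, -0.7]
width: 76.9
finger_force: 0.0
t 15.25 pos [ 623.9 -308.5  119.2] toolY yaw 84.0 q6 -2.05 w 77.0 -> shift [190.4 175.5  -1.5] turn -22.327274196522296
```

View pics/t6.png

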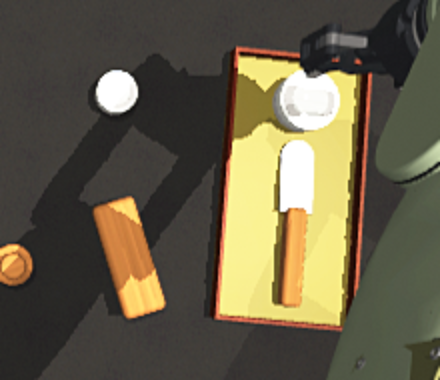

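Both pieces lie flat and apart in the long tray: tin at crop (306,100), horn (297,225). On to the brush.

```bash
python3 -m handwheel '[[[20,18,-1],-2],[[48,44,-1],-6],[[76,70,-1],-10],[[104,96,-1],-14],[[132,122,-1],-18],[[158,146,-1],-22],[[178,164,-1],-22.3],[[190,175,-1],-22.3],[[190,175,-1],-22.3],[[190,175,-1],-22.3],[[190,175,-1],-22.3]]' 0; python3 - <<'E'
from h import *
g=grab_frame("wrist");cv2.imwrite("pics/w7.png",g["frame"])
to(453,-114,16,106.3)
E
```

```text
t: 16.17
ee_pos: [452.9, -114.5, 118.0]
ee_rot: [0.444, -3.11, 0.0]
ft_force: [0.4, 0.5, -0.4]
width: 85.3
finger_force: 0.0
t 16.22 pos [ 453.3 -114.9  118.2] toolY yaw 106.2 q6 -2.29 w 84.9 -> shift [  0.    0.9 102.2] turn -0.061405076959232474
```

View pics/w7.png

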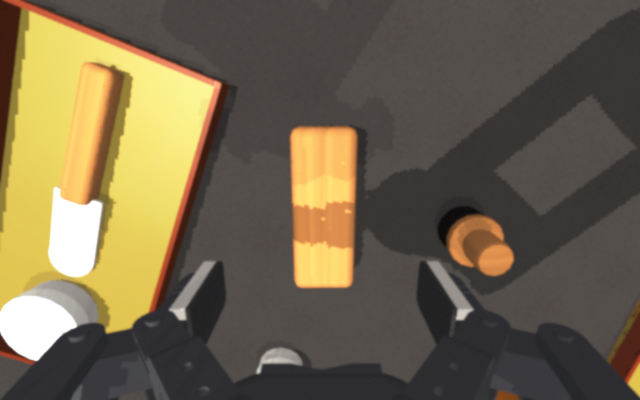

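The brush (324,207) is upright in the image and between the fingers; dauber clear at (480,250). Descend and grip.

```bash
python3 -m handwheel '[[[0,1,10],0],[[0,1,40],0],[[0,1,70],0],[[0,1,90],0],[[0,1,99],0],[[0,1,103],0],[[0,1,103],0],[[0,1,103],0]]'; python3 -m handwheel '[[[0,0,0],0],[[0,0,0],0],[[0,0,0],0],[[0,0,0],0],[[0,0,0],0],[[0,0,0],0],[[0,0,0],0]]' 1;python3 -m handwheel '[[[0,0,-2],0],[[0,0,-8],0],[[0,0,-25],0],[[0,0,-55],0],[[0,0,-80],0],[[0,0,-90],0],[[0,0,-90],0],[[0,0,-90],0]]';python3 - <<'E'
from h import *
c=np.array([540.9,302.9]);a=np.radians(6);u=np.array([np.cos(a),np.sin(a)]);v=np.array([-u[1],u[0]])
for x,y in((0,-40),(-45,45),(45,45)):print((c+x*u+y*v).round(1))
to(*(c-40*v),105,96)
E
```

```text
t: 16.88
ee_pos: [453.4, -113.8, 16.0]
ee_rot: [-0.444, 3.109, -0.001]
ft_force: [0.8, -0.8, -0.1]
width: 85.4
finger_force: 0.0
t: 17.47
ee_pos: [453.6, -113.6, 16.6]
ee_rot: [-0.444, 3.108, -0.002]
ft_force: [0.1, 0.7, 6.7]
width: 44.0
finger_force: 63.2
t: 18.13
ee_pos: [452.1, -113.1, 105.2]
ee_rot: [-0.444, 3.11, -0.0]
ft_force: [-0.9, 0.1, -1.5]
width: 44.0
finger_force: 62.4
[545.1 263.1]
[491.4 342.9]
[580.9 352.4]
t 18.13 pos [ 452.1 -113.1  105.2] toolY yaw 106.3 q6 -2.29 w 44.0 -> shift [-1.946e+02  3.351e+02  2.000e-01] turn 10.268292075642364
```

```bash
python3 -m handwheel '[[[-9,15,0],0],[[-25,43,0],1],[[-43,75,0],3],[[-62,107,0],5],[[-81,139,0],7],[[-100,171,0],9],[[-118,203,0],10],[[-137,235,0],10],[[-155,267,0],10.3],[[-172,296,0],10.3],[[-186,320,0],10.3],[[-194.5,335,0],10.3]]';  python3 -m handwheel '[[[0,0,0],0],[[0,0,0],0],[[0,0,0],0]]';python3 - <<'E'
from h import *
to(545.1,263.1,22,96)
g=grab_frame("wrist");cv2.imwrite("pics/w8.png",g["frame"])
E
```

```text
t: 19.13
ee_pos: [543.6, 265.4, 102.2]
ee_rot: [0.167, -3.133, 0.0]
ft_force: [0.1, -1.1, -0.7]
width: 43.9
finger_force: 62.4
t: 19.38
ee_pos: [543.6, 261.8, 103.1]
ee_rot: [0.163, -3.133, 0.003]
ft_force: [-0.7, -1.5, -1.6]
width: 44.0
finger_force: 62.3
t 19.38 pos [543.6 261.8 103.1] toolY yaw 96.0 q6 -1.37 w 44.0 -> shift [-2.   1.3 81.1] turn -0.03517066576945638
```

View pics/w8.png

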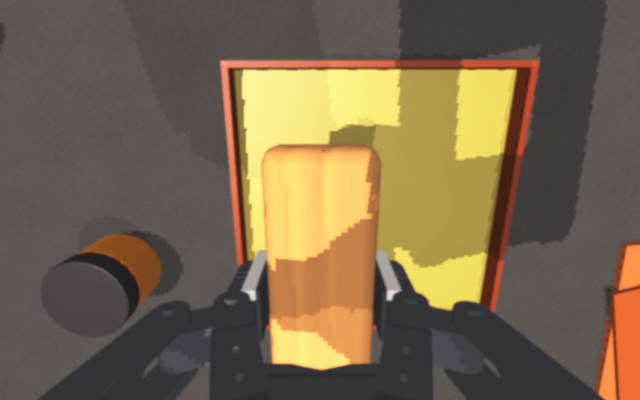

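The brush is square with the tray, in the near half; jar (90,285) clear. Lower.

```bash
python3 -m handwheel '[[[-1,1,8],0],[[-2,1,25],0],[[-2,1,48],0],[[-2,1,66],0],[[-2,1,74],0],[[-2,1,77],0],[[-2,1,77],0],[[-2,1,77],0]]';  python3 -m handwheel '[[[0,0,1],0],[[0,0,2],0],[[0,0,3],0],[[0,0,3],0],[[0,0,3],0]]'
```

```text
t: 20.1
ee_pos: [548.0, 264.0, 29.2]
ee_rot: [-0.163, 3.136, 0.001]
ft_force: [0.2, -0.2, -1.0]
width: 43.8
finger_force: 62.3
t: 20.52
ee_pos: [547.2, 264.2, 25.7]
ee_rot: [-0.164, 3.137, 0.0]
ft_force: [-0.0, -0.3, -2.0]
width: 43.9
finger_force: 62.3
```

```bash
python3 -m handwheel '[[[0,0,1],0],[[0,0,2],0],[[0,0,2.5],0],[[0,0,2.5],0]]'; python3 -m handwheel '[[[0,0,1],0],[[0,0,1],0],[[0,0,1],0]]';python3 -m handwheel '[[[0,0,0.7],0],[[0,0,0.7],0],[[0,0,0.7],0]]'
```

```text
t: 20.85
ee_pos: [546.9, 264.1, 22.6]
ee_rot: [0.164, -3.137, 0.0]
ft_force: [-0.1, 0.1, -1.6]
width: 43.9
finger_force: 62.3
t: 21.1
ee_pos: [547.2, 264.1, 21.9]
ee_rot: [-0.164, 3.137, -0.0]
ft_force: [0.5, -0.0, -1.9]
width: 43.7
finger_force: 62.4
t: 21.35
ee_pos: [547.2, 264.1, 21.7]
ee_rot: [-0.164, 3.137, -0.0]
ft_force: [-2.2, -0.3, 2.5]
width: 44.1
finger_force: 62.7
```

```bash
python3 -m handwheel '[[[0,0,0.3],0],[[0,0,0.3],0]]'; python3 -m handwheel '[[[0,0,0],0],[[0,0,0],0],[[0,0,0],0],[[0,0,0],0]]' 0.36; python3 -m handwheel '[[[0,0,-10],0],[[0,0,-35],0],[[0,0,-70],0],[[0,0,-90],0],[[0,0,-90],0],[[0,0,-90],0]]'; python3 - <<'E'
from h import *
g=grab_frame("wrist");cv2.imwrite("pics/w9.png",g["frame"])
to(630.5,-104.8,110,96)
E
```

```text
t: 21.52
ee_pos: [547.2, 264.1, 21.7]
ee_rot: [-0.164, 3.137, -0.0]
ft_force: [-3.3, -1.4, 6.1]
width: 43.9
finger_force: 63.3
t: 21.85
ee_pos: [547.2, 264.1, 20.7]
ee_rot: [-0.163, 3.137, 0.0]
ft_force: [0.2, -0.1, -0.6]
width: 54.7
finger_force: 0.0
t: 22.35
ee_pos: [548.8, 264.7, 113.6]
ee_rot: [-0.163, 3.132, 0.002]
ft_force: [-0.3, 0.7, -0.4]
width: 54.6
finger_force: 0.0
t 22.4 pos [547.3 264.2 111.7] toolY yaw 96.0 q6 -1.37 w 54.3 -> shift [ -44.4 -375.6    1.6] turn -0.031690989679901804
```

View pics/w9.png

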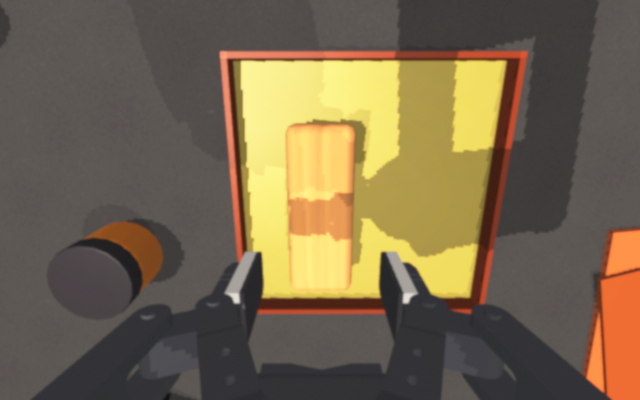

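The brush stands on the floor in the left half (320,207), clear of the walls. On to the small tin.

```bash
python3 -m handwheel '[[[-3,-26,1],0],[[-7,-62,1],0],[[-12,-101,1],0],[[-17,-140,1],0],[[-21,-179,1],0],[[-26,-218,1],0],[[-30,-257,1],0],[[-35,-296,1],0],[[-39,-332,1],0],[[-43,-362,1],0],[[-44.5,-376,1],0],[[-44.5,-376,1],0]]' 0.1;python3 -m handwheel '[[[0,0,0],0],[[0,0,0],0],[[0,0,0],0]]'; python3 - <<'E'
from h import *
to(630.5,-104.8,5,96)
g=grab_frame("wrist");cv2.imwrite("pics/w10.png",g["frame"])
f=g["frame"];c=blob(((cv2.cvtColor(f,cv2.COLOR_BGR2HSV)[:,:,1]<50)&(f.min(2)>140)).astype(np.uint8)*255,(200,80,440,260))
print(cv2.boundingRect(c), rect(g,c,13), np.round(g["origin"]))
E
```

```text
t: 23.4
ee_pos: [629.9, -108.2, 108.2]
ee_rot: [0.157, -3.135, -0.0]
ft_force: [0.2, 0.2, 0.7]
width: 76.8
finger_force: 0.0
t: 23.65
ee_pos: [629.8, -103.0, 109.3]
ee_rot: [0.167, -3.136, -0.002]
ft_force: [-0.5, 0.6, 0.8]
width: 76.6
finger_force: 0.0
t 23.65 pos [ 629.8 -103.   109.3] toolY yaw 96.1 q6 -1.98 w 76.6 -> shift [ -0.7  -2.  104.3] turn 0.09238948981885642
(290, 177, 59, 59) (array([ 632.4, -103.8], dtype=float32), np.float32(46.6), np.float32(44.5), np.float32(6.1)) [ 555. -111.  253.]
```

```bash
python3 -m handwheel '[[[-1,-1.5,10],0],[[-1,-1.5,40],0],[[-1,-1.5,70],0],[[-1,-1.5,90],0],[[-1,-1.5,99],0],[[-1,-1.5,104],0],[[-1,-1.5,104],0],[[-1,-1.5,104],0]]'; python3 -m handwheel '[[[0,0,0],0],[[0,0,0],0],[[0,0,0],0],[[0,0,0],0],[[0,0,0],0],[[0,0,0],0],[[0,0,0],0]]' 1;python3 -m handwheel '[[[0,0,-2],0],[[0,0,-8],0],[[0,0,-25],0],[[0,0,-55],0],[[0,0,-80],0],[[0,0,-95],0],[[0,0,-95],0],[[0,0,-95],0]]';python3 - <<'E'
from h import *
to(491.4,342.9,105,96)
E
```

```text
t: 24.37
ee_pos: [632.7, -106.6, 7.0]
ee_rot: [-0.164, 3.135, -0.001]
ft_force: [-0.5, -0.3, 0.5]
width: 77.2
finger_force: 0.0
t: 24.95
ee_pos: [633.4, -107.1, 8.0]
ee_rot: [-0.163, 3.134, -0.002]
ft_force: [0.2, 0.4, 6.8]
width: 41.7
finger_force: 61.2
t: 25.62
ee_pos: [632.1, -106.8, 101.8]
ee_rot: [-0.163, 3.136, -0.001]
ft_force: [-0.5, -0.3, -1.3]
width: 41.6
finger_force: 60.8
t 25.62 pos [ 632.1 -106.8  101.8] toolY yaw 96.0 q6 -1.98 w 41.6 -> shift [ 93.2 461.9  -3.7] turn -0.03330611148614082
```

```bash
python3 -m handwheel '[[[4,20,-3],0],[[10,52,-3],0],[[18,90,-3],0],[[26,128,-3],0],[[34,166,-3],0],[[41,204,-3],0],[[49,242,-3],0],[[57,280,-3],0],[[64,318,-3],0],[[72,356,-3],0],[[80,394,-3],0],[[86,426,-3],0]]';  python3 -m handwheel '[[[5,23,0],0],[[7,34,0],0],[[7,36,0],0],[[7,36,0],0],[[7,36,0],0]]';python3 - <<'E'
from h import *
to(491.4,342.9,13,96)
g=grab_frame("wrist");cv2.imwrite("pics/w11.png",g["frame"])
E
```

```text
t: 26.62
ee_pos: [498.6, 309.7, 101.2]
ee_rot: [0.165, -3.132, 0.002]
ft_force: [-1.0, 0.6, -0.6]
width: 41.8
finger_force: 60.9
t: 27.03
ee_pos: [491.1, 341.7, 103.0]
ee_rot: [0.162, -3.136, 0.002]
ft_force: [-0.1, -0.4, 0.2]
width: 41.7
finger_force: 60.9
t 27.03 pos [491.1 341.7 103. ] toolY yaw 95.9 q6 -1.21 w 41.7 -> shift [-0.5  1.3 90. ] turn -0.0878148858447787
```

View pics/w11.png

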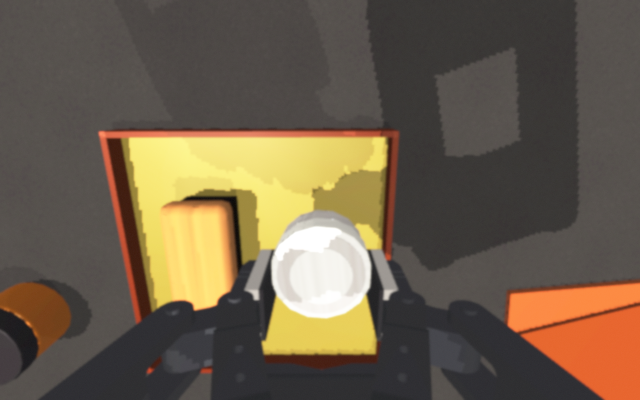

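The tin is held level over the free half; brush at (197,255). Lower.

```bash
python3 -m handwheel '[[[0,1,8],0],[[0,1,25],0],[[0,1,48],0],[[0,1,68],0],[[0,1,80],0],[[0,1,85],0],[[0,1,85],0],[[0,1,85],0]]';  python3 -m handwheel '[[[0,0,1],0],[[0,0,2],0],[[0,0,3],0],[[0,0,3],0],[[0,0,3],0]]'
```

```text
t: 27.75
ee_pos: [491.7, 344.1, 19.3]
ee_rot: [-0.163, 3.137, 0.0]
ft_force: [-0.1, 0.1, -0.9]
width: 41.7
finger_force: 60.9
t: 28.17
ee_pos: [491.1, 344.4, 16.3]
ee_rot: [-0.164, 3.137, 0.0]
ft_force: [-0.0, -0.1, -0.7]
width: 41.8
finger_force: 60.9
```

```bash
python3 -m handwheel '[[[0,0,1],0],[[0,0,2],0],[[0,0,2],0],[[0,0,2],0]]'; python3 -m handwheel '[[[0,0,1],0],[[0,0,1],0],[[0,0,1],0]]';python3 -m handwheel '[[[0,0,0.7],0],[[0,0,0.7],0],[[0,0,0.7],0]]'
```

```text
t: 28.5
ee_pos: [490.9, 344.1, 13.7]
ee_rot: [0.164, -3.137, 0.0]
ft_force: [-0.5, -0.4, -1.4]
width: 41.6
finger_force: 60.9
t: 28.75
ee_pos: [491.1, 344.3, 13.0]
ee_rot: [-0.164, 3.137, 0.0]
ft_force: [-0.3, -0.4, -0.2]
width: 41.9
finger_force: 61.1
t: 29.0
ee_pos: [491.1, 344.3, 13.0]
ee_rot: [-0.164, 3.137, -0.0]
ft_force: [-2.4, -0.6, 5.7]
width: 42.0
finger_force: 61.3
```

```bash
python3 -m handwheel '[[[0,0,0],0],[[0,0,0],0],[[0,0,0],0],[[0,0,0],0]]' 0.38; python3 -m handwheel '[[[0,0,-10],0],[[0,0,-35],0],[[0,0,-75],0],[[0,0,-110],0],[[0,0,-120],0],[[0,0,-120],0],[[0,0,-120],0]]'; python3 -c "
from h import *
to(446.8,7.7,130,96)"
```

```text
t: 29.33
ee_pos: [490.9, 344.1, 11.9]
ee_rot: [0.163, -3.137, 0.0]
ft_force: [-0.9, -0.8, -0.5]
width: 52.9
finger_force: 0.0
t: 29.92
ee_pos: [491.2, 344.3, 133.0]
ee_rot: [-0.164, 3.136, 0.001]
ft_force: [-1.0, 0.5, -1.4]
width: 52.6
finger_force: 0.0
t 29.92 pos [491.2 344.3 133. ] toolY yaw 96.0 q6 -1.21 w 52.6 -> shift [  79.2 -330.2    2.7] turn -0.029992350371060184
```

```bash
python3 -m handwheel '[[[6,-24,3],0],[[14,-58,3],0],[[23,-95,3],0],[[32,-132,3],0],[[40,-168,3],0],[[49,-204,3],0],[[58,-240,3],0],[[66,-276,3],0],[[73,-306,3],0],[[78,-324,3],0],[[79,-330,3],0],[[79,-330,3],0]]' 0.25;python3 -m handwheel '[[[0,0,0],0],[[0,0,0],0],[[0,0,0],0]]'; python3 - <<'E'
from h import *
to(446.8,7.7,33,96)
g=grab_frame("wrist");cv2.imwrite("pics/w12.png",g["frame"])
E
```

```text
t: 30.92
ee_pos: [445.0, 7.0, 127.3]
ee_rot: [0.159, -3.133, -0.002]
ft_force: [-0.0, 0.4, 0.1]
width: 63.8
finger_force: 0.0
t: 31.17
ee_pos: [446.5, 9.0, 128.8]
ee_rot: [0.166, -3.136, -0.001]
ft_force: [0.0, -0.3, -0.2]
width: 64.0
finger_force: 0.0
t 31.17 pos [446.5   9.  128.8] toolY yaw 96.1 q6 -1.85 w 64.0 -> shift [-0.2 -1.4 95.8] turn 0.07193149277075861
```

View pics/w12.png

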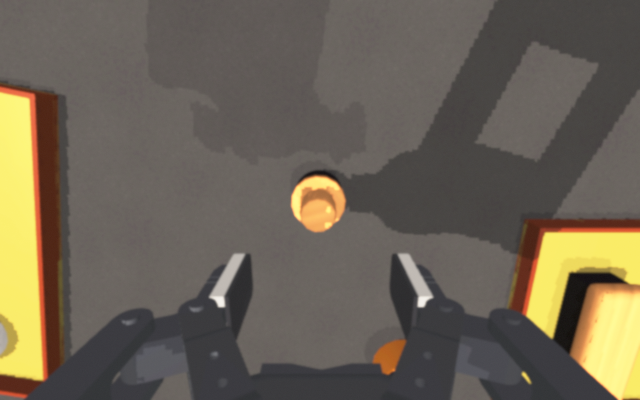

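The dauber (319,212) is between the fingers. Descend onto the handle, tips kept above the collar.

```bash
python3 -m handwheel '[[[0,-1,10],0],[[0,-1,40],0],[[0,-1,70],0],[[0,-1,85],0],[[0,-1,93],0],[[0,-1,95],0],[[0,-1,95],0],[[0,-1,95],0]]'; python3 -m handwheel '[[[0,0,0],0],[[0,0,0],0],[[0,0,0],0],[[0,0,0],0],[[0,0,0],0],[[0,0,0],0],[[0,0,0],0],[[0,0,0],0]]' 1
```

```text
t: 31.88
ee_pos: [448.0, 6.8, 35.1]
ee_rot: [-0.164, 3.135, -0.001]
ft_force: [-0.1, 0.8, 0.1]
width: 64.1
finger_force: 0.0
t: 32.55
ee_pos: [447.7, 6.7, 35.3]
ee_rot: [-0.163, 3.136, -0.0]
ft_force: [-0.8, 0.3, 6.4]
width: 24.6
finger_force: 58.7
```

```bash
python3 -m handwheel '[[[0,0,-2],0],[[0,0,-8],0],[[0,0,-25],0],[[0,0,-55],0],[[0,0,-75],0],[[0,0,-85],0],[[0,0,-85],0],[[0,0,-85],0]]';python3 - <<'E'
from h import *
to(580.9,352.4,118,96)
E
```

```text
t: 33.22
ee_pos: [446.8, 6.8, 119.2]
ee_rot: [-0.163, 3.137, -0.0]
ft_force: [-0.4, 0.5, -1.4]
width: 24.3
finger_force: 59.0
t 33.22 pos [446.8   6.8 119.2] toolY yaw 96.0 q6 -1.85 w 24.3 -> shift [-169.3  329.8    1.2] turn -0.03289175698671443
```

```bash
python3 -m handwheel '[[[-9,18,1],0],[[-25,48,1],0],[[-42,82,1],0],[[-60,117,1],0],[[-78,152,1],0],[[-96,187,1],0],[[-114,222,1],0],[[-131,255,1],0],[[-146,284,1],0],[[-158,308,1],0],[[-167,326,1],0],[[-169,330,1],0]]';  python3 -m handwheel '[[[0,0,0],0],[[0,0,0],0],[[0,0,0],0],[[0,0,0],0]]';python3 - <<'E'
from h import *
to(580.9,352.4,40.3,96)
g=grab_frame("wrist");cv2.imwrite("pics/w13.png",g["frame"])
E
```

```text
t: 34.22
ee_pos: [579.7, 355.3, 115.1]
ee_rot: [0.168, -3.134, 0.0]
ft_force: [-0.3, 0.8, -0.1]
width: 24.5
finger_force: 59.0
t: 34.55
ee_pos: [580.1, 351.0, 117.6]
ee_rot: [0.161, -3.136, 0.001]
ft_force: [0.3, 0.1, -1.1]
width: 24.1
finger_force: 59.0
t 34.55 pos [580.1 351.  117.6] toolY yaw 95.9 q6 -1.26 w 24.1 -> shift [-1.   1.3 77.3] turn -0.10804777269129318
```

View pics/w13.png

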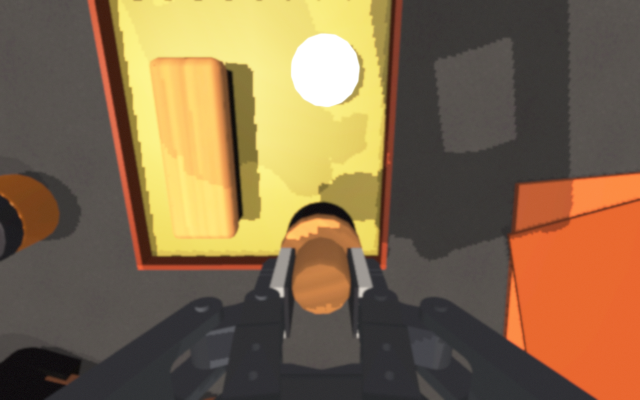

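The brush (195,150) and small tin (325,70) are flat in the tray; the dauber is over its corner. Lower.

```bash
python3 -m handwheel '[[[0,1,8],0],[[-1,1,25],0],[[-1,1,45],0],[[-1,1,60],0],[[-1,1,69],0],[[-1,1,73],0],[[-1,1,73],0],[[-1,1,73],0]]';  python3 -m handwheel '[[[0,0,1],0],[[0,0,2],0],[[0,0,3],0],[[0,0,3],0],[[0,0,3],0]]'
```

```text
t: 35.27
ee_pos: [581.9, 353.8, 45.6]
ee_rot: [-0.163, 3.137, 0.0]
ft_force: [0.8, -0.0, -0.6]
width: 24.2
finger_force: 59.0
t: 35.68
ee_pos: [581.6, 353.8, 42.5]
ee_rot: [-0.164, 3.137, 0.0]
ft_force: [-0.2, 0.0, -0.2]
width: 24.2
finger_force: 59.0
```

```bash
python3 -m handwheel '[[[0,0,0.7],0],[[0,0,0.7],0],[[0,0,0.7],0]]'
```

```text
t: 35.93
ee_pos: [581.4, 353.7, 41.5]
ee_rot: [0.164, -3.137, 0.0]
ft_force: [-0.3, 0.6, -0.7]
width: 24.3
finger_force: 59.0
```

```bash
python3 -m handwheel '[[[0,0,1],0],[[0,0,1],0],[[0,0,1],0]]';python3 -m handwheel '[[[0,0,0.7],0],[[0,0,0.7],0],[[0,0,0.7],0]]'; python3 -m handwheel '[[[0,0,0.5],0],[[0,0,0.5],0],[[0,0,0.5],0]]'
```

```text
t: 36.18
ee_pos: [581.5, 353.7, 40.5]
ee_rot: [0.164, -3.137, 0.0]
ft_force: [-0.0, 0.2, -0.8]
width: 24.0
finger_force: 59.1
t: 36.43
ee_pos: [581.6, 353.7, 40.4]
ee_rot: [-0.164, 3.137, -0.0]
ft_force: [-1.7, -1.0, 2.4]
width: 23.9
finger_force: 59.4
t: 36.68
ee_pos: [581.6, 353.7, 40.4]
ee_rot: [-0.164, 3.137, -0.0]
ft_force: [-2.5, -1.5, 5.8]
width: 24.1
finger_force: 59.8
```

Contact. Release, lift clear, and back away toward the start for a clear top view.

```bash
python3 -m handwheel '[[[0,0,0],0],[[0,0,0],0],[[0,0,0],0],[[0,0,0],0]]' 0.5; python3 -m handwheel '[[[0,0,-10],0],[[0,0,-35],0],[[0,0,-75],0],[[0,0,-110],0],[[0,0,-140],0],[[0,0,-140],0],[[0,0,-140],0]]'; python3 -m handwheel '[[[40,-10,0],0],[[80,-20,0],0],[[120,-40,0],0],[[150,-70,0],0],[[180,-100,0],0],[[200,-130,0],0],[[200,-160,0],0],[[200,-160,0],0],[[200,-160,0],0],[[200,-160,0],0]]'; python3 - <<'E'
from h import *
g=grab_frame("top");cv2.imwrite("pics/t14.png",g["frame"])
E
```

```text
t: 37.02
ee_pos: [581.3, 353.6, 38.8]
ee_rot: [0.164, -3.137, 0.0]
ft_force: [-0.2, -0.2, -1.1]
width: 42.5
finger_force: 0.0
t: 37.6
ee_pos: [583.6, 354.7, 184.0]
ee_rot: [-0.163, 3.13, 0.005]
ft_force: [-1.2, -0.4, -0.4]
width: 43.3
finger_force: 0.0
t: 38.43
ee_pos: [399.0, 174.0, 178.8]
ee_rot: [0.162, -3.136, -0.001]
ft_force: [-0.4, 0.7, 0.3]
width: 42.6
finger_force: 0.0
```

View pics/t14.png

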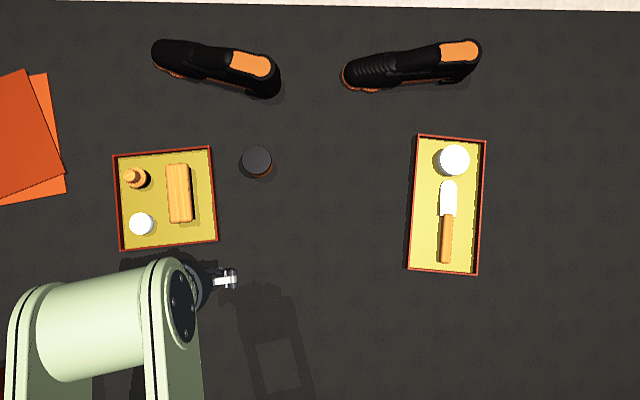

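All five pieces sit flat and apart in their trays: dauber (135,178), small tin (141,224) and brush (180,193) in the square tray, large tin (454,160) and horn (447,222) in the long tray. The jar is unmoved at (257,160).

```bash
python3 -c "
from workcell import *
print(hand_in())"
```

```text
the job is handed in; nothing more can be done
None
```

Both kits are made up and handed in at about 38 s: the last overhead picture shows every piece resting flat and clear of the walls in its tray, with the cream jar where it was.

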